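# Lock a power board in its test jig and book it in

## Task

Swing the jig's hinged keeper bar over the power board and press it gently down, without forcing it, until it snaps fully home in its catch. Then squeeze the trigger of the scanner in its stand all the way in and let it spring back. Leave the board lying in its nest, and the loose coil, capacitor and heat sink around the jig where they are.

Things in the scene. Friction and masses are not known exactly. Their poses are not given: they have to be found in the camera images.
- jig: aluminium test jig, bolted down. Origin: nest centre at bench height; z up, y along the keeper bar from catch post (-y) to hinge (+y), x along the hinge pin. Base plate 12 mm thick, x -140 to 70, y -125 to 125 mm (x below -70 is a front shelf). Hinge cheeks 42 mm wide in x, y 69 to 95 mm, 76 mm high. Catch post 44 mm wide in x, y -87 to -117 mm, 84 mm high.
- catch (a point): the sprung steel nose of the catch, 72 mm above the bench on the +y face of the catch post. The bar's end must be pushed down past it (10 to 18 N on the thumb stud) and then snaps in beneath it. Axes as the jig's.
- keeper (a joint): angle of the keeper bar, rad: 0 = lying level across the board, fully home in its catch; about 1.57 = standing straight up; 1.95 = leaning right back. The hinge is stiff, so the bar stays where it is left. Resting unlatched on the sprung nose it reads about 0.1.
- keeper_hinge (a point): the bar's hinge axis, mid-width, at (0, 80, 64) mm in the jig's frame. The bar is steel, 20 mm wide (along the jig's x), 12 mm thick (6 either side of the axis plane), and ends 154 mm from the hinge axis.
- stud_foot (a point): point on the bar's upper face (the face uppermost when shut), 122 mm along the bar from the hinge axis, 6 mm off its axis plane, where the black thumb stud (28 mm across, head 8 mm thick) is screwed in; moves with the bar. The stud's screw is set differently each time and is not measured: its top stands 12 to 34 mm above this point. Pressing the stud over 30 N is forcing it.
- nest (a point): where the centre of the board's underside belongs, 20 mm above the bench, fixed to the jig.
- board: tan power-supply board lying loose in the jig's nest, 120 x 108 x 4 mm with components up to 32 mm above that; origin at the centre of its underside.
- scanner: pistol-grip code reader lying on its side in a fixed stand. Origin at bench height under its head; z up, nose to +y (towards the jig), handle out to -x. Head 54 x 146 mm seen from above (78 mm wide at the nose), top 111 mm above the bench. Handle 30 mm (y) by 28 mm (z), its axis at y -25, z 80 mm, from x -27 to -137 mm, clear beneath; trigger on its +y side.
- squeeze (a point): middle of the grasp on the scanner's handle, at (-65, -20.5, 80) mm in the scanner's frame, axes as the scanner's: midway across y between the handle's back (19.5 mm away at -y) and the front of the fully squeezed trigger (+y). Handle and trigger together measure about 49 mm across here when released, 40 mm when squeezed.
- trigger (a joint): angle of the sprung scanner trigger, rad: 0 = released, 0.28 = fully squeezed in. Takes about 3 N to start and 9 N to squeeze fully.
- trigger_face (a point): point on the outer (+y) face of the trigger, 35 mm from its pivot, moves with it. The trigger is black, 50 mm long, 18 mm high.
- coil: a small copper ring, 34 mm across, 14 mm high, standing on the jig's front shelf; origin at its underside centre; leave it alone
- capacitor: a black can, 26 mm across, 40 mm high, standing on the jig's front shelf; origin at its underside centre; leave it alone
- heatsink: a finned aluminium heat sink, 70 x 30 x 26 mm, on the bench between jig and scanner; origin at its underside centre; leave it alone

How it is judged:
By the outcome, as a careful person would: the job done as asked, in the order asked, and still so for the second after the job is handed in, with the robot touching nothing.
It also fails if it takes over 51 s, if anything falls off the work surface, if the arm or the gripper's body presses on something with over 40 N, if the wrist force passes 120 N, or if a joint passes its speed limit or range.

## Robot

A 7-joint arm with a two-finger parallel gripper is mounted at the origin on the work surface. World frame = base frame: x ahead of the robot, y to its left, z up, the work surface at z = 0. Lengths are in m, angles in rad, forces in N, time in s.
With the tool pointing down it reaches from about 0.4 to 0.85 m from the base axis. Payload 10.4 kg.
Tool frame: the origin (TCP) lies at the very end of the fingers, on their centre line; the grasp point (between the pads) lies 19 mm behind it; z points along the fingers, y is the line along which they close (so a half turn about z gives the same grasp; the last joint's range is limited). The gripper opens to 87 mm and grips with 3 to 60 N. Pads are 19 mm wide; open, the fingers measure 117 mm over their backs; the gripper's body (75 mm by 190 mm) begins 51 mm behind the grasp point.
Start: joints at [-1.138, 0.332, -0.065, 1.46, 0.022, 1.35, -0.088], TCP at [0.275, 0.561, 0.187] pointing down, gripper open.
Joint ranges: [-2.6, 2.6], [-0.5, 2.12], [-1.47, 1.34], [0.16, 2.42], [-1.27, 4.41], [0.06, 2.06], [-2.6, 2.6]. Speed limits (rad/s): [2.22, 2.22, 2.79, 2.79, 3.14, 3.14, 3.14].

## Interface

Orientations are given as a unit quaternion [x, y, z, w].
In Python, from bench import * gives the robot as it stands.
- The arm moves only by the tool carry_out, never from a script. Its argument "deltas" is a list of rows, each an object with "hand": the finger opening in mm, from 0 to 87; "dp": the shift along the tool's x, y, z each as a share of 250 mm, from -1 to 1, a list of three; "spin": the turn about the tool's z as a share of pi rad, from -1 to 1. In form: [{"hand": hand, "dp": [dx, dy, dz], "spin": spin}, ...]. A call has 1 to 20 rows; each row is the pose to reach, as a shift and turn from the pose commanded when the call began, along the tool's axes at that moment, turning the shorter way round; what a row does not reach only later rows make up. A row lasts 1/10 s, in which the tool goes at most 50 mm and 8.59 degrees, less where a joint would pass 70% of its speed; a pose out of reach is approached as far as the arm can. A call with a number of a shift or a turn outside -1 to 1 is refused whole. A call with a gripper value outside its range is refused whole. The fingers move at their own pace and stop on an object; "force" is the grip in N (left out, the last holds). Time passes only in rows, so rows that repeat a pose let the fingers close. It gives the time, the measured TCP pose, the force, the opening and the grip force at its end, in the units of the state.
- read_state(): the state, without advancing time (a new reading comes with each control period).
- camera(name): name is "side" or "top"; returns the picture (480x640x3 uint8, red, green, blue); there is no depth.
- get_calibration(name): a dict with "fx", "fy", "cx", "cy" (pixels), "k1" (the pictures are not rectified: a ray, as slopes to the right and down, at radius r is drawn at 1 + k1 r^2 times it, then the intrinsics apply), "R" (3x3) and "t" (3): a world point X has camera coordinates R X + t. Camera axes: x right, y down, z forward; pixel columns grow to the right and rows downward; lengths in m; the calibration is good to about 2 mm. A picture is of the moment at which its call begins. get_calibration takes no time and is no camera call.
- close_job(): hands the job in; it is judged then, once.
The state is a dict: "time": time; "joint_positions": joint angles; "joint_vel": joint speeds; "joint_torque": joint torques, N m; "ee_pos": TCP position; "eef_rot": TCP orientation; "ft_force": force on the tool from outside, world axes, zero at the start; "torque": the same for the moment, N m; "width": finger opening in m; "grip_force": force on a finger pad.
Only numpy, scipy, OpenCV 4.12 (cv2) and the standard library are available. Lean on these libraries where they do the work, as an engineer would, in place of code of your own. Each camera call takes 0.05 s, during which the arm holds its last target. There are 200 camera calls.

## Working session

There is one attempt and no reset: what is moved stays moved. The work goes in short steps, Python scripts to look and compute and a tool call to move; the robot and the scene stay as the last step left them, time stands still between calls to the robot, and variables do not carry over. Pictures are saved under pics/ and viewed, at most 10 in all, crops included, and the job is handed in when it is done.

Besides the shell and the picture viewer there is one more tool, called after ">>>" by a JSON object that holds its "op" and its "data", one argument or row to a line. carry_out: Moves the arm, as the interface text tells. Its arguments: {"type":"object","properties":{"deltas":{"type":"array","items":{"type":"object","properties":{"hand":{"type":"number"},"dp":{"type":"array","items":{"type":"number","minimum":-1,"maximum":1}},"spin":{"type":"number","minimum":-1,"maximum":1}}}},"force":{"type":"number"}},"required":["deltas"]}

```bash
mkdir -p pics; python3 - <<'E'
from bench import *
import cv2
for n in("top","side"):
    cv2.imwrite(f"pics/{n}0.png",camera(n)[:,:,::-1]); print(get_calibration(n))
s=read_state();print(s)
E
```

```text
{'fx': 524.2125609808929, 'fy': 524.2125609808929, 'cx': 318.6301360059605, 'cy': 240.94008395800546, 'k1': 0.016212569071936755, 'R': array([[ 1.27561598e-05, -9.99318686e-01, -3.69074964e-02],
       [-9.96148173e-01,  3.22356869e-03, -8.76266279e-02],
       [ 8.76859005e-02,  3.67664529e-02, -9.95469442e-01]]), 't': array([0.04397831, 0.57135243, 0.69880985])}
{'fx': 564.6859390729256, 'fy': 564.6859390729256, 'cx': 319.75963463179977, 'cy': 242.00587606613487, 'k1': -0.1616331655658713, 'R': array([[-0.76481631, -0.64422535, -0.00545063],
       [-0.49933413,  0.59810683, -0.62684419],
       [ 0.40708898, -0.47669898, -0.77912557]]), 't': array([0.4513545 , 0.31906363, 0.60925997])}
{'time': 0.1, 'joint_positions': array([-1.13758449,  0.33278662, -0.06472434,  1.46082198,  0.02158159,
        1.34988043, -0.0885016 ]), 'joint_vel': array([ 2.82445127e-03,  3.45020597e-04,  2.29011490e-03, -9.07241288e-04,
        9.97152215e-05, -6.95008195e-04, -5.74156468e-04]), 'joint_torque': array([ 1.27131774e-03, -6.24539995e+01,  2.43233383e-02, -3.90715635e+01,
       -6.14506868e-02,  3.65967059e-02,  2.37441657e-05]), 'ee_pos': array([0.27494193, 0.5608684 , 0.18676422]), 'eef_rot': array([ 2.25920593e-01,  9.74145536e-01, -5.88312411e-04, -1.22680935e-04]), 'ft_force': array([ 0.62128994,  0.51007063, -0.23908109]), 'torque': array([ 0.05307112, -0.02032573,  0.01586753]), 'grip_force': 0.0, 'width': 0.08710959693260137}
```

View pics/top0.png

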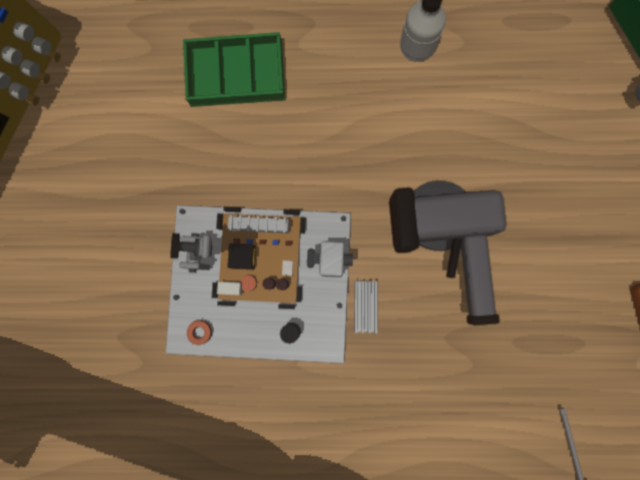

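View pics/side0.png

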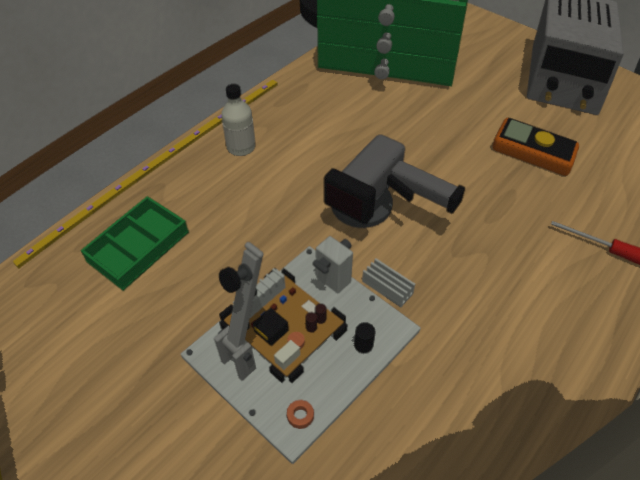

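The top view shows the jig plate with corners at about (177,206), (351,212), (344,362) and (166,353). The hinge is at left (195,250), the catch post at right (332,258), and the stud at (177,246) behind the raised bar. The scanner head is around (450,215), its handle runs down to (483,320), and the trigger is at (455,255). In the side view the stud is at (230,280) and the bar top at (252,248).

```bash
cat > h.py <<'E'
from bench import *
import cv2, numpy as np
def ray(n,px):
    c=get_calibration(n); px=np.atleast_2d(px).astype(float)
    K=np.array([[c['fx'],0,c['cx']],[0,c['fy'],c['cy']],[0,0,1]])
    u=cv2.undistortPoints(px[:,None],K,np.array([c['k1'],0,0,0.]))[:,0]
    d=np.c_[u,np.ones(len(u))]@c['R']; return -c['R'].T@c['t'],d
def plane(n,px,z):
    o,d=ray(n,px); return o+d*((z-o[2])/d[:,2])[:,None]
def tri(p,q):
    o,d=ray("top",p);o2,e=ray("side",q);d=d[0];e=e[0]
    s=np.linalg.lstsq(np.c_[d,-e],o2-o,rcond=None)[0]
    a=o+s[0]*d;b=o2+s[1]*e; return (a+b)/2,np.linalg.norm(a-b)
def proj(n,X):
    c=get_calibration(n);K=np.array([[c['fx'],0,c['cx']],[0,c['fy'],c['cy']],[0,0,1]])
    return cv2.projectPoints(np.atleast_2d(X).astype(float),cv2.Rodrigues(c['R'])[0],c['t'],K,np.array([c['k1'],0,0,0.]))[0][:,0]
E
python3 - <<'E'
from h import *
t=cv2.imread('pics/top0.png');s=cv2.imread('pics/side0.png')
hsv=cv2.cvtColor(t,cv2.COLOR_BGR2HSV)
m=((hsv[...,1]<50)&(hsv[...,2]>110)).astype(np.uint8)
m[:, 353:]=0
m=cv2.morphologyEx(m,cv2.MORPH_OPEN,np.ones((3,3)))
cs=cv2.findContours(m,cv2.RETR_EXTERNAL,cv2.CHAIN_APPROX_NONE)[0]
c=max([c for c in cs if c[:,0,1].min()>180],key=cv2.contourArea);c=c[:,0]
print(c.min(0),c.max(0))
W=plane("top",c,.012)[:,:2].astype(np.float32)
r=cv2.minAreaRect(W);print(r,cv2.boxPoints(r))
ct=cv2.resize(t[170:370,150:520],None,fx=2.15,fy=2.15,interpolation=cv2.INTER_CUBIC)
cs_=cv2.resize(s[220:420,170:430],None,fx=3,fy=3,interpolation=cv2.INTER_CUBIC)
cv2.imwrite('pics/ct.png',ct);cv2.imwrite('pics/cs.png',cs_)
E
```

```text
[166 211] [350 362]
((0.5143669843673706, 0.128104105591774), (0.24953538179397583, 0.20937563478946686), 87.24809265136719) [[ 0.40380964  0.00850651]
 [ 0.6129438  -0.00154591]
 [ 0.6249243   0.2477017 ]
 [ 0.41579014  0.25775412]]
```

View pics/ct.png

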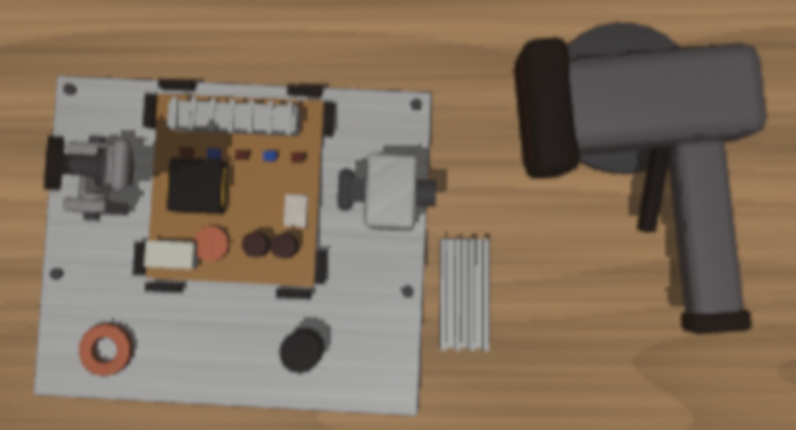

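View pics/cs.png

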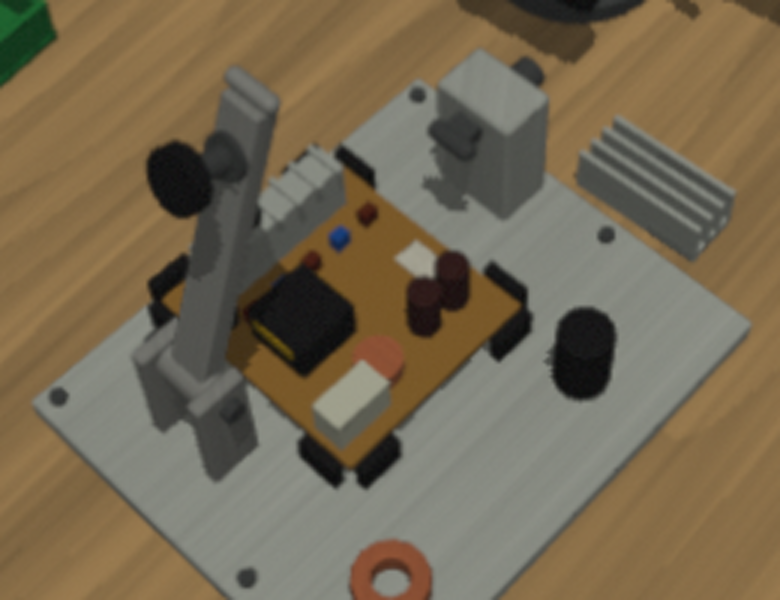

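The crops confirm the bar stands near upright. The stud head is at side pixel (231,279) and top pixel (175,245). The trigger is at about top (452,260), and the handle centre line runs from (475,238) to (484,322).

```bash
python3 - <<'E'
from h import *
t=cv2.imread('pics/top0.png');s=cv2.imread('pics/side0.png')
ex=np.array([.9988,-.048,0]);ey=np.array([.048,.9988,0]);O=np.array([.5493,.1264,0])
def jig(X):X=np.array(X)-O;return np.round(1000*np.array([X@ex,X@ey,X[2]]),1)
def blob(im,x0,y0,x1,y1,th):
    m=np.zeros(im.shape[:2],np.uint8);m[y0:y1,x0:x1]=im[y0:y1,x0:x1].max(2)<th
    k=cv2.findContours(m,cv2.RETR_EXTERNAL,cv2.CHAIN_APPROX_NONE)[0]
    k=max(k,key=cv2.contourArea);return k[:,0]
a=blob(s,212,262,242,296,45);e=cv2.fitEllipse(a);print('side stud',e)
b=blob(t,165,225,181,262,45);r=cv2.minAreaRect(b);print('top stud',r)
X,g=tri(r[0],e[0]);print('stud',X,g,jig(X))
print('cam',[-get_calibration(n)['R'].T@get_calibration(n)['t'] for n in('top','side')])
# predicted for theta
for th in(1.5,1.57,1.65,1.75,1.85,1.95):
  d=np.array([0,-np.cos(th),np.sin(th)]);n=np.array([0,np.sin(th),np.cos(th)])
  P=lambda q:O+ex*q[0]+ey*q[1]+np.array([0,0,q[2]])
  h=np.array([0,.08,.064])
  print(th,'end',np.round(proj('side',P(h+.154*d)),0),'foot s,t',np.round(proj('side',P(h+.122*d+.006*n))),np.round(proj('top',P(h+.122*d+.006*n))),'h20 s,t',np.round(proj('side',P(h+.122*d+.026*n))),np.round(proj('top',P(h+.122*d+.026*n))))
# check: post top, nest
print('posttop',proj('top',O-ey*.102+[0,0,.084]),proj('side',O-ey*.102+[0,0,.084]))
# scanner handle: grey mask
hsv=cv2.cvtColor(t,cv2.COLOR_BGR2HSV)
m=np.zeros(t.shape[:2],np.uint8)
b_=t.astype(int);m[180:330,385:520]=((b_[...,2]-b_[...,0]<12))[180:330,385:520]
for y in range(244,326,8):
    xs=np.where(m[y,440:520])[0]+440;sp=np.split(xs,np.where(np.diff(xs)>1)[0]+1);print(y,[(q[0],q[-1]) for q in sp if len(q)>2])
print('rows at x=470..500')
for x in (425,440,455,490,500):
    ys=np.where(m[180:330,x])[0]+180;sp=np.split(ys,np.where(np.diff(ys)>1)[0]+1);print(x,[(q[0],q[-1]) for q in sp if len(q)>2])
for x in (478,482,486):print(x,'endrow',np.where(m[:,x])[0].max())
E
```

```text
side stud ((229.97128295898438, 279.5102844238281), (19.593936920166016, 24.61901092529297), 145.41970825195312)
top stud ((176.0, 245.0), (8.0, 22.0), 0.0)
stud [0.55297279 0.19122734 0.18751334] 0.0007594551884803753 [  0.6  64.9 187.5]
cam [array([0.50787535, 0.0164138 , 0.74733267]), array([0.25649963, 0.39037348, 0.67715337])]
1.5 end [[223. 265.]] foot s,t [[221. 288.]] [[165. 245.]] h20 s,t [[207. 298.]] [[147. 244.]]
1.57 end [[215. 271.]] foot s,t [[215. 293.]] [[157. 245.]] h20 s,t [[201. 304.]] [[139. 244.]]
1.65 end [[206. 279.]] foot s,t [[208. 299.]] [[149. 245.]] h20 s,t [[194. 311.]] [[131. 244.]]
1.75 end [[194. 289.]] foot s,t [[200. 307.]] [[139. 244.]] h20 s,t [[186. 321.]] [[122. 244.]]
1.85 end [[183. 300.]] foot s,t [[192. 316.]] [[129. 244.]] h20 s,t [[179. 330.]] [[114. 244.]]
1.95 end [[173. 312.]] foot s,t [[184. 325.]] [[121. 244.]] h20 s,t [[172. 340.]] [[107. 244.]]
posttop [[331.56493344 258.12700204]] [[333.78965209 248.92456845]]
244 [(np.int64(440), np.int64(486))]
252 [(np.int64(452), np.int64(458)), (np.int64(462), np.int64(487))]
260 [(np.int64(450), np.int64(456)), (np.int64(463), np.int64(488))]
268 [(np.int64(450), np.int64(454)), (np.int64(464), np.int64(489))]
276 [(np.int64(465), np.int64(490))]
284 [(np.int64(466), np.int64(491))]
292 [(np.int64(467), np.int64(492))]
300 [(np.int64(468), np.int64(493))]
308 [(np.int64(469), np.int64(493))]
316 [(np.int64(471), np.int64(492))]
324 []
rows at x=470..500
425 [(np.int64(184), np.int64(246))]
440 [(np.int64(182), np.int64(249))]
455 [(np.int64(185), np.int64(267))]
490 [(np.int64(191), np.int64(234)), (np.int64(275), np.int64(316))]
500 [(np.int64(193), np.int64(230))]
478 endrow 322
482 endrow 322
486 endrow 322
```

>>> {"op": "carry_out", "data": {
  "deltas": [
    {"hand": 0,"dp": [-0.788,-0.337,0],"spin": -0.13},
    {"hand": 0,"dp": [-0.788,-0.337,0],"spin": -0.13},
    {"hand": 0,"dp": [-0.788,-0.337,0],"spin": -0.13},
    {"hand": 0,"dp": [-0.788,-0.337,0],"spin": -0.13},
    {"hand": 0,"dp": [-0.788,-0.337,0],"spin": -0.13},
    {"hand": 0,"dp": [-0.788,-0.337,0],"spin": -0.13},
    {"hand": 0,"dp": [-0.788,-0.337,0],"spin": -0.13}
  ],
  "force": 30
}}

```text
time: 0.8
ee_pos: [0.4144, 0.3991, 0.1872]
eef_rot: [0.024, 1.0, 0.0, -0.0]
ft_force: [0.4, 0.3, 0.5]
width: 0.0392
grip_force: 0.0
```

```bash
cat >> h.py <<'E'
ex=np.array([.9988,-.048,0]);ey=np.array([.048,.9988,0]);O=np.array([.5493,.1264,0])
def jig(X):X=np.array(X)-O;return np.round(1000*np.array([X@ex,X@ey,X[2]]),1)
E
python3 - <<'E'
from h import *
s=read_state();print(s['time'],jig(s['ee_pos']),s['eef_rot'],s['width'],s['ft_force'])
# scanner
A=plane('top',[[474.5,252],[481,308]],.08);d=A[0]-A[1];ang=np.degrees(np.arctan2(d[1],d[0]));print('handle axis',A,ang)
L=plane('top',[[463,260],[488,260],[450,260],[456,260]],.08);print(L)
print('end',plane('top',[[482,322.5]],.08), 'head edges', plane('top',[[490,191],[490,234.5],[440,182]],.09))
E
```

```text
0.8 [-147.8  265.9  187.2] [ 2.37500266e-02  9.99717865e-01  4.82391022e-05 -3.53309738e-04] 0.039158490709916664 [0.35732716 0.3357714  0.50699589]
handle axis [[ 0.55202313 -0.15558801  0.08      ]
 [ 0.48197591 -0.16174189  0.08      ]] 5.020732638744413
[[ 0.54195331 -0.14101819  0.08      ]
 [ 0.54190563 -0.17208005  0.08      ]
 [ 0.54197888 -0.12480735  0.08      ]
 [ 0.54196701 -0.13229418  0.08      ]]
end [[ 0.46406899 -0.16246456  0.08      ]] head edges [[ 0.6278795  -0.17411637  0.09      ]
 [ 0.57312722 -0.17259825  0.09      ]
 [ 0.63983024 -0.11233219  0.09      ]]
```

>>> {"op": "carry_out", "data": {
  "deltas": [
    {"hand": 0,"dp": [-0.59,-0.602,-0.012],"spin": 0},
    {"hand": 0,"dp": [-0.59,-0.602,-0.012],"spin": 0},
    {"hand": 0,"dp": [-0.59,-0.602,-0.012],"spin": 0},
    {"hand": 0,"dp": [-0.59,-0.602,-0.012],"spin": 0},
    {"hand": 0,"dp": [-0.59,-0.602,-0.012],"spin": 0},
    {"hand": 0,"dp": [-0.59,-0.602,-0.012],"spin": 0},
    {"hand": 0,"dp": [-0.59,-0.602,-0.012],"spin": 0}
  ]
}}

```text
time: 1.5
ee_pos: [0.5537, 0.2442, 0.1901]
eef_rot: [0.022, 1.0, 0.0, -0.001]
ft_force: [-1.0, 0.1, -0.8]
width: 0.0002
grip_force: 0.0
```

```bash
python3 - <<'E'
from h import *
s=read_state();print(s['time'],jig(s['ee_pos']),s['width'],s['ft_force'])
im=camera('side');im2=camera('top')
a=cv2.resize(im[130:400,130:430],(660,594));cv2.imwrite('pics/s1.png',a[:,:,::-1])
# path: edge at stud top centre
for th in np.arange(1.25,.09,-.1):
  al=th+.226; off=15-10*(1.25-th)/1.15
  print(round(th,2),np.round([80-125.2*np.cos(al)+off,64+125.2*np.sin(al)],1), 'd/250 from (115,190):',np.round([(80-125.2*np.cos(al)+off-115)/250,-(64+125.2*np.sin(al)-190)/250],3))
E
```

```text
1.5 [ -1.3 117.9 190.1] 0.00019610337753574457 [-1.02077274  0.09269685 -0.77543203]
1.25 [ 83.1 188.6] d/250 from (115,190): [-0.127  0.005]
1.15 [ 69.9 186.8] d/250 from (115,190): [-0.18   0.013]
1.05 [ 56.9 183.8] d/250 from (115,190): [-0.232  0.025]
0.95 [ 44.2 179.6] d/250 from (115,190): [-0.283  0.042]
0.85 [ 32.1 174.2] d/250 from (115,190): [-0.332  0.063]
0.75 [ 20.5 167.7] d/250 from (115,190): [-0.378  0.089]
0.65 [  9.6 160.2] d/250 from (115,190): [-0.421  0.119]
0.55 [ -0.4 151.7] d/250 from (115,190): [-0.462  0.153]
0.45 [ -9.6 142.3] d/250 from (115,190): [-0.498  0.191]
0.35 [-17.8 132.2] d/250 from (115,190): [-0.531  0.231]
0.25 [-25.  121.4] d/250 from (115,190): [-0.56   0.275]
0.15 [-31. 110.] d/250 from (115,190): [-0.584  0.32 ]
```

View pics/s1.png

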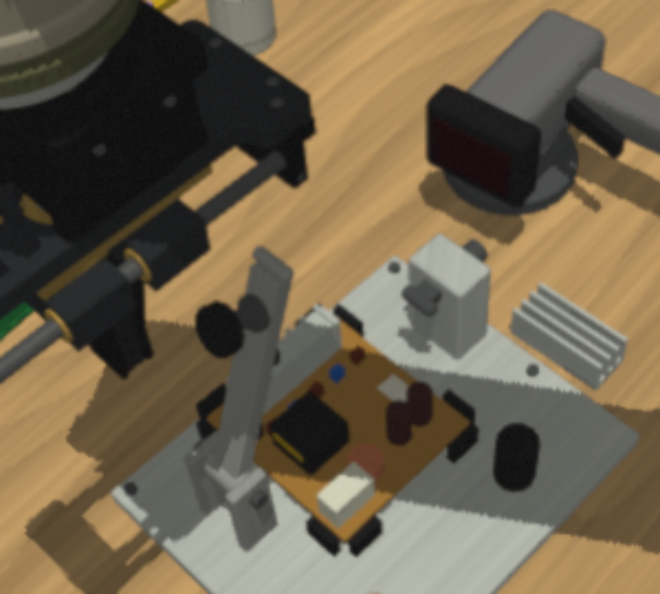

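The fingertips (130,370) are behind the stud (220,330), at the same height and clear of the bar.

>>> {"op": "carry_out", "data": {
  "deltas": [
    {"hand": 0,"dp": [0,-0.07,0.005],"spin": 0},
    {"hand": 0,"dp": [0,-0.127,0.005],"spin": 0},
    {"hand": 0,"dp": [0,-0.155,0.009],"spin": 0},
    {"hand": 0,"dp": [0,-0.18,0.013],"spin": 0},
    {"hand": 0,"dp": [0,-0.205,0.018],"spin": 0},
    {"hand": 0,"dp": [0,-0.232,0.025],"spin": 0}
  ]
}}

```text
time: 2.2
ee_pos: [0.5523, 0.1834, 0.1841]
eef_rot: [0.024, 1.0, 0.0, 0.0]
ft_force: [0.1, -0.2, 0.7]
width: 0.0004
grip_force: 0.0
```

```bash
python3 - <<'E'
from h import *
s=read_state();print(s['time'],jig(s['ee_pos']),s['width'],s['ft_force'])
im=camera('side')
a=cv2.resize(im[130:400,130:430],(660,594));cv2.imwrite('pics/s2.png',a[:,:,::-1])
E
```

```text
2.2 [  0.3  57.1 184.1] 0.00042105501362941247 [ 0.14451128 -0.1765613   0.6758606 ]
```

View pics/s2.png

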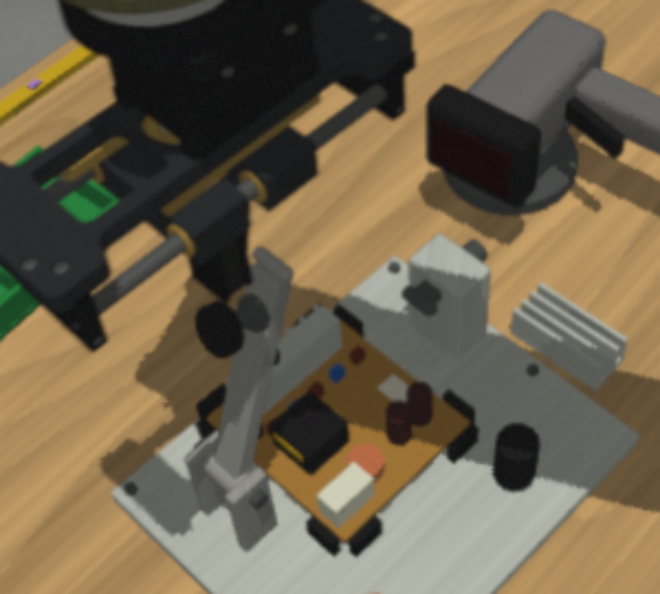

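The bar has not moved. The fingertip is at about (225,295), partly behind the stud at (220,330), with no contact force, so I'm rechecking the geometry.

```bash
python3 - <<'E'
from h import *
P=lambda q:O+ex*q[0]*.001+ey*q[1]*.001+np.array([0,0,q[2]*.001])
f=lambda p:np.round((p-130)*2.2)
for q in [(0,57,184),(0,42,184),(0,72,184),(-10,42,184),(-10,72,184),(-10,72,254),(-10,42,254)]: print(q,f(proj('side',P(q))))
X,g=tri([205,244],[253,246]);print('barend',jig(X),g)
print('stud',[ (a,b,jig(tri(a,b)[0]),round(tri(a,b)[1],4)) for a,b in [((175,245),(230,279.5)),((172,245),(230,279.5)),((179,245),(230,279.5))]])
for q in [(0,80,64),(-21,69,76),(21,69,76),(-21,95,76),(0,-102,84),(0,0,20)]:print(q,proj('side',P(q)),f(proj('side',P(q))),proj('top',P(q)))
E
```

```text
(0, 57, 184) [[233. 324.]]
(0, 42, 184) [[256. 306.]]
(0, 72, 184) [[210. 342.]]
(-10, 42, 184) [[269. 317.]]
(-10, 72, 184) [[224. 354.]]
(-10, 72, 254) [[203. 264.]]
(-10, 42, 254) [[254. 225.]]
barend [  1.5  27.7 209.5] 0.0008959912148940808
stud [((175, 245), (230, 279.5), array([  0.2,  65.5, 188.6]), np.float64(0.0014)), ((172, 245), (230, 279.5), array([ -0.9,  67.1, 191.6]), np.float64(0.0033)), ((179, 245), (230, 279.5), array([  1.6,  63.3, 184.4]), np.float64(0.0011))]
(0, 80, 64) [[234.19522511 344.84168323]] [[229. 473.]] [[193.72341872 252.63059863]]
(-21, 69, 76) [[251.36613985 344.73681832]] [[267. 472.]] [[198.49293193 268.63647188]]
(21, 69, 76) [[228.18351088 324.09611103]] [[216. 427.]] [[200.69146519 236.270009  ]]
(-21, 95, 76) [[235.39792702 358.87354697]] [[232. 504.]] [[178.55816532 267.70385622]]
(0, -102, 84) [[333.78965209 248.92456845]] [[448. 262.]] [[331.56493344 258.12700204]]
(0, 0, 20) [[282.39122414 322.12662752]] [[335. 423.]] [[259.10630332 257.29468023]]
```

```bash
python3 - <<'E'
from h import *
im=camera('side');t=camera('top')
s=read_state();print(s['time'],jig(s['ee_pos']),s['eef_rot'],s['joint_positions'])
g=lambda a:(255*(a/255.)**.45).astype(np.uint8)
a=cv2.resize(g(im[210:330,190:270]),(400,600),interpolation=cv2.INTER_CUBIC)
b=cv2.resize(g(t[170:320,130:230]),(400,600),interpolation=cv2.INTER_CUBIC)
cv2.imwrite('pics/z.png',np.hstack([a,b])[:,:,::-1])
E
```

```text
2.35 [  0.3  56.9 184.1] [ 2.40011677e-02  9.99711927e-01 -3.43017636e-06 -8.56330205e-05] [-0.53138778  0.23606723  0.15704109  1.59387796 -0.03788231  1.31478381
  1.15375849]
```

View pics/z.png

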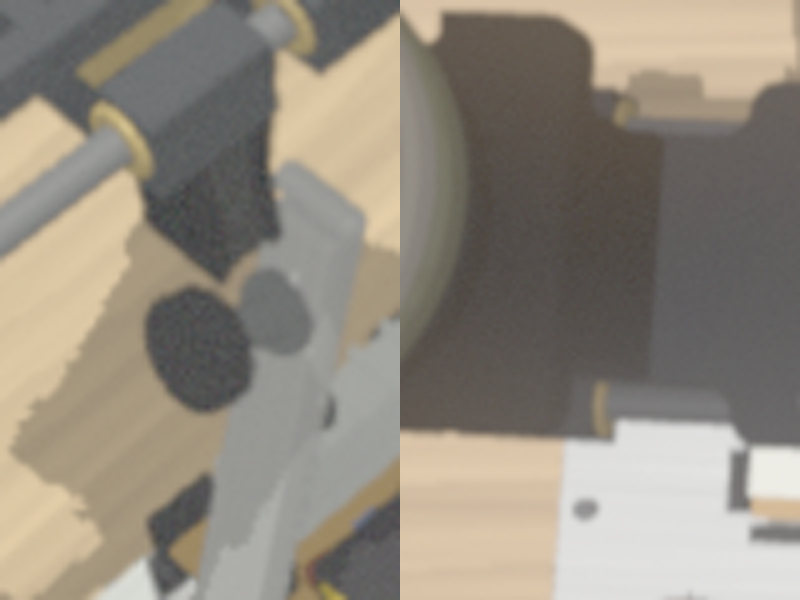

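```bash
python3 - <<'E'
from h import *
for n,px in (('now corner',(235,266)),('now left',(219,253)),('s1 corner',(186.8,301.8))):
  for z in (.184,.2,.21,.22): print(n,z,jig(plane('side',[px],z)[0]))
for z in(.25,.28,.3): print('top rods',z,[jig(plane('top',[p],z)[0]) for p in((280,200),(280,271))])
E
```

```text
now corner 0.184 [ 11.9  47.7 184. ]
now corner 0.2 [  1.6  54.2 200. ]
now corner 0.21 [ -4.9  58.3 210. ]
now corner 0.22 [-11.3  62.4 220. ]
now left 0.184 [ 38.4  47.9 184. ]
now left 0.2 [ 27.3  54.4 200. ]
now left 0.21 [ 20.3  58.5 210. ]
now left 0.22 [ 13.4  62.6 220. ]
s1 corner 0.184 [ 14.4 113.5 184. ]
s1 corner 0.2 [  4.1 117.9 200. ]
s1 corner 0.21 [ -2.4 120.6 210. ]
s1 corner 0.22 [ -8.9 123.4 220. ]
top rods 0.25 [array([ 44.6, -52.3, 250. ]), array([-23.5, -56.1, 250. ])]
top rods 0.28 [array([ 39.7, -55.9, 280. ]), array([-24.3, -59.4, 280. ])]
top rods 0.3 [array([ 36.5, -58.3, 300. ]), array([-24.8, -61.7, 300. ])]
```

```bash
python3 - <<'E'
from h import *
for p in [(180,271),(180,268)]:
  for q in [(215,239),(216,237)]:
    X,g=tri(p,q);print(jig(X),round(g,4))
E
```

```text
[-12.8  54.9 253.7] 0.0435
[-13.1  53.9 256.1] 0.0428
[-10.6  54.9 251.8] 0.0414
[-10.9  53.8 254.2] 0.0407
```

```bash
python3 - <<'E'
from h import *
for p in [(180,271),(180,268)]:
  for q in [(250,215),(248,213)]:
    X,g=tri(p,q);print(jig(X),round(g,4))
E
```

```text
[-23.3  34.9 282. ] 0.0139
[-22.6  35.  284.1] 0.0161
[-21.4  34.7 280.6] 0.0118
[-20.6  34.8 282.8] 0.0139
```

>>> {"op": "carry_out", "data": {
  "deltas": [
    {"hand": 0,"dp": [0,0.2,0],"spin": 0},
    {"hand": 0,"dp": [0,0.4,0],"spin": 0},
    {"hand": 0,"dp": [0,0.6,0.1],"spin": 0},
    {"hand": 0,"dp": [0,0.6,0.25],"spin": 0},
    {"hand": 0,"dp": [0,0.6,0.4],"spin": 0},
    {"hand": 0,"dp": [0,0.6,0.5],"spin": 0},
    {"hand": 0,"dp": [0,0.6,0.54],"spin": 0},
    {"hand": 0,"dp": [0,0.6,0.54],"spin": 0},
    {"hand": 0,"dp": [0,0.6,0.54],"spin": 0}
  ]
}}

```text
time: 3.25
ee_pos: [0.5603, 0.3341, 0.0508]
eef_rot: [0.024, 1.0, 0.001, 0.001]
ft_force: [0.1, -0.3, -0.1]
width: 0.0008
grip_force: 0.0
```

```bash
python3 - <<'E'
from h import *
s=read_state();print(s['time'],jig(s['ee_pos']),s['ft_force'])
im=camera('side');t=camera('top')
P=lambda q:O+ex*q[0]*.001+ey*q[1]*.001+np.array([0,0,q[2]*.001])
e=s['ee_pos'];p=proj('side',e)[0];print(p,proj('top',e))
x,y=(int(v) for v in p);x0=max(0,x-80);y0=max(0,min(y-90,480-150))
g=lambda a:(255*(a/255.)**.45).astype(np.uint8)
print(x0,y0)
a=cv2.resize(g(im[y0:y0+150,x0:x0+160]),(640,600),interpolation=cv2.INTER_CUBIC)
cv2.circle(a,(int((p[0]-x0)*4),int((p[1]-y0)*4)),4,(255,0,0),-1)
cv2.imwrite('pics/z2.png',a[:,:,::-1])
E
```

```text
3.25 [  1.  208.   50.8] [ 0.07159605 -0.31839947 -0.06913893]
[154.79087364 419.52325136] [[102.52925818 248.25477862]]
74 329
```

View pics/z2.png

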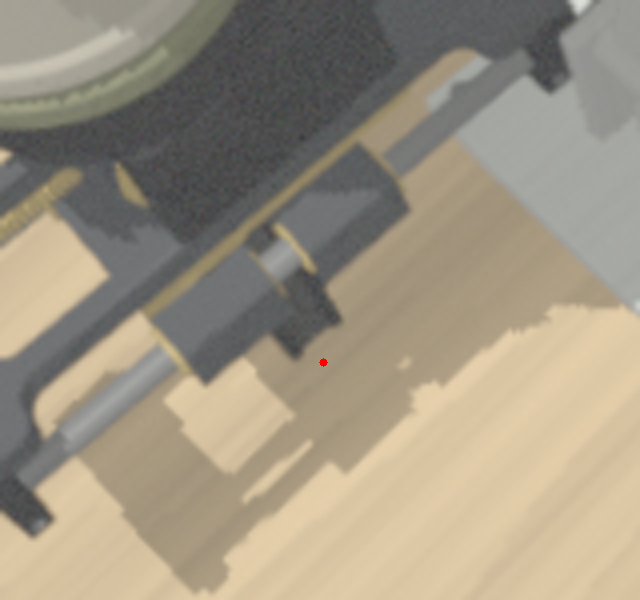

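The fingertip shows near (305,345) in the crop, against a predicted (323,362), so it sits a little high or far from where I expected. I'll lower it almost to the bench to separate height from lateral offset.

>>> {"op": "carry_out", "data": {
  "deltas": [
    {"hand": 0,"dp": [0,0,0.06],"spin": 0},
    {"hand": 0,"dp": [0,0,0.12],"spin": 0},
    {"hand": 0,"dp": [0,0,0.165],"spin": 0},
    {"hand": 0,"dp": [0,0,0.18],"spin": 0},
    {"hand": 0,"dp": [0,0,0.18],"spin": 0}
  ]
}}

```text
time: 3.85
ee_pos: [0.5589, 0.3331, 0.003]
eef_rot: [0.024, 1.0, -0.001, -0.001]
ft_force: [-0.1, 0.7, -0.1]
width: 0.0006
grip_force: 0.0
```

```bash
python3 - <<'E'
from h import *
s=read_state();print(s['time'],jig(s['ee_pos']),s['ft_force'])
im=camera('side');cv2.imwrite('pics/low.png',im[:,:,::-1])
e=s['ee_pos'];p=proj('side',e)[0];print(p)
x,y=np.round(p).astype(int)
w=im.max(2)[y-26:y+14,x-22:x+23]
print(x-22,y-26)
for r in w[::1]:print(' '.join('%3d'%v for v in r[::2]))
E
```

```text
3.85 [ -0.4 206.9   3. ] [-0.10410526  0.66545863 -0.07039032]
[165.65784212 433.84920795]
144 408
 47  74  58  27  25  28  52  91 116  44  42  39  31  26  27  28  30  50  88  96  96  96  95
 72  71  39  24  26  34  65  81 136  56  42  37  29  29  29  30  32  79  93  96  97  97  95
 80  57  39  39  26  52  74  88 100  78  40  33  31  28  28  28  56  92  95  96  96  94  95
 77  37  43  59  43  68  81  89  78  98  41  27  29  30  28  37  85  95  96  96  97  95  95
 57  42  44  63  57  75  88  82  69  94  64  29  26  27  30  62  92  96  96  97  96  95  96
 43  44  44  46  83  74  87  74  60  65  88  26  28  29  42  86  95  97  97  98  94  96  98
 43  43  43  43  78  74  78  68  46  38  88  28  29  31  68  93  96  97  98  97  95  97  99
 43  41  44  43  53  88  70  59  32  21  58  28  28  51  86  95  96  97  97  94  96  98 100
 44  44  42  42  43  72  57  44  25  19  28  27  35  76  93  97  96  97  96  96  97  99 102
 43  43  42  43  43  50  68  29  23  24  16  26  59  90  96  97  96  96  95  98  98 100 102
 44  44  42  43  44  41  55  28  24  24  19  26  83  93  97  98  96  95  97  98  
[... 1978 characters left out ...]
 104 105 104 106 106 105 100  96 121 173 168 169 171 170
173 175 152  95  89  92  96  98 101 104 104 105 106 106 103  98 100 166 170 168 171 171 171
174 171 113  90  91  94  98  99 103 104 104 106 105 104 101  96 128 173 170 170 172 170 175
174 147  95  89  92  97  97 102 104 104 104 106 104 103  98 104 163 171 167 171 171 172 178
170 114  90  91  96  98 101 102 105 104 105 106 102  98  97 135 172 168 168 171 171 175 180
148  95  90  93 102 104 101 104 104 105 105 104  98  95 104 162 170 167 171 171 171 179 180
109  91  91  95 118 135 103 104 105 105 106 101  96  96 136 172 168 169 171 170 176 180 182
 93  91  92 106 144 160 104 105 105 106 105  97  95 104 166 171 167 170 172 171 179 181 183
```

```bash
python3 - <<'E'
from h import *
for z in(.003,.01,.02,.03):print(z,jig(plane('side',[(159.5,433.5)],z)[0]),jig(plane('side',[(170,424.5)],z)[0]))
E
```

```text
0.003 [  5.5 212.1   3. ] [  5.2 195.2   3. ]
0.01 [  2.3 212.5  10. ] [  2.  195.8  10. ]
0.02 [ -2.3 213.   20. ] [ -2.6 196.6  20. ]
0.03 [ -6.9 213.6  30. ] [ -7.2 197.4  30. ]
```

>>> {"op": "carry_out", "data": {
  "deltas": [
    {"hand": 0,"dp": [0,0,0.01],"spin": 0},
    {"hand": 0,"dp": [0,0,0.02],"spin": 0},
    {"hand": 0,"dp": [0,0,0.024],"spin": 0}
  ]
}}

```text
time: 4.2
ee_pos: [0.5595, 0.3335, -0.0018]
eef_rot: [0.024, 1.0, 0.0, 0.0]
ft_force: [-0.5, -0.4, 0.2]
width: 0.0004
grip_force: 0.0
```

>>> {"op": "carry_out", "data": {
  "deltas": [
    {"hand": 0,"dp": [0,0,0.016],"spin": 0},
    {"hand": 0,"dp": [0,0,0.032],"spin": 0},
    {"hand": 0,"dp": [0,0,0.032],"spin": 0}
  ]
}}

```text
time: 4.5
ee_pos: [0.559, 0.3332, -0.0106]
eef_rot: [0.024, 1.0, -0.0, -0.0]
ft_force: [0.5, -0.5, -0.4]
width: 0.0004
grip_force: 0.0
```

>>> {"op": "carry_out", "data": {
  "deltas": [
    {"hand": 0,"dp": [0,0,0.02],"spin": 0},
    {"hand": 0,"dp": [0,0,0.04],"spin": 0},
    {"hand": 0,"dp": [0,0,0.04],"spin": 0}
  ]
}}

```text
time: 4.8
ee_pos: [0.5589, 0.3331, -0.0208]
eef_rot: [0.024, 1.0, -0.0, -0.001]
ft_force: [0.1, -0.5, -1.7]
width: 0.0004
grip_force: 0.0
```

>>> {"op": "carry_out", "data": {
  "deltas": [
    {"hand": 0,"dp": [0,0,0.01],"spin": 0},
    {"hand": 0,"dp": [0,0,0.016],"spin": 0},
    {"hand": 0,"dp": [0,0,0.016],"spin": 0}
  ]
}}

```text
time: 5.1
ee_pos: [0.5594, 0.3334, -0.024]
eef_rot: [0.024, 1.0, -0.0, -0.0]
ft_force: [0.0, 0.5, -0.5]
width: 0.0005
grip_force: 0.0
```

>>> {"op": "carry_out", "data": {
  "deltas": [
    {"hand": 0,"dp": [0,0,0.01],"spin": 0},
    {"hand": 0,"dp": [0,0,0.012],"spin": 0}
  ]
}}

```text
time: 5.3
ee_pos: [0.5594, 0.3334, -0.027]
eef_rot: [0.024, 1.0, -0.0, -0.0]
ft_force: [0.4, -0.5, 0.1]
width: 0.0003
grip_force: 0.0
```

>>> {"op": "carry_out", "data": {
  "deltas": [
    {"hand": 0,"dp": [0,0,0.01],"spin": 0},
    {"hand": 0,"dp": [0,0,0.012],"spin": 0}
  ]
}}

```text
time: 5.5
ee_pos: [0.5593, 0.3334, -0.0301]
eef_rot: [0.024, 1.0, -0.0, -0.0]
ft_force: [0.2, -0.3, 0.3]
width: 0.0004
grip_force: 0.0
```

>>> {"op": "carry_out", "data": {
  "deltas": [
    {"hand": 0,"dp": [0,0,0.006],"spin": 0},
    {"hand": 0,"dp": [0,0,0.008],"spin": 0}
  ]
}}

```text
time: 5.7
ee_pos: [0.5594, 0.3334, -0.032]
eef_rot: [0.024, 1.0, 0.0, -0.0]
ft_force: [0.5, 0.3, 0.3]
width: 0.0004
grip_force: 0.0
```

>>> {"op": "carry_out", "data": {
  "deltas": [
    {"hand": 0,"dp": [0,0,0.006],"spin": 0},
    {"hand": 0,"dp": [0,0,0.008],"spin": 0}
  ]
}}

```text
time: 5.9
ee_pos: [0.5594, 0.3334, -0.034]
eef_rot: [0.024, 1.0, -0.0, -0.0]
ft_force: [1.1, -0.8, -0.6]
width: 0.0003
grip_force: 0.0
```

>>> {"op": "carry_out", "data": {
  "deltas": [
    {"hand": 0,"dp": [0,0,0.006],"spin": 0},
    {"hand": 0,"dp": [0,0,0.008],"spin": 0}
  ]
}}

```text
time: 6.1
ee_pos: [0.5596, 0.3336, -0.0346]
eef_rot: [0.024, 1.0, 0.0, 0.0]
ft_force: [-6.6, -2.9, 15.9]
width: 0.0004
grip_force: 7.7
```

>>> {"op": "carry_out", "data": {
  "deltas": [
    {"hand": 0,"dp": [0,0,0.006],"spin": 0},
    {"hand": 0,"dp": [0,0,0.008],"spin": 0}
  ]
}}

```text
time: 6.3
ee_pos: [0.5596, 0.3336, -0.0347]
eef_rot: [0.024, 1.0, 0.0, -0.0]
ft_force: [-13.8, -7.2, 32.1]
width: 0.0007
grip_force: 16.5
```

The finger end met the bench at a reported z of −34.5 mm, so the real fingertip is 34.5 mm above the reported TCP. This agrees with the images, so I'll apply the offset from here on.

>>> {"op": "carry_out", "data": {
  "deltas": [
    {"hand": 0,"dp": [0,0,-0.2],"spin": 0},
    {"hand": 0,"dp": [0,0,-0.4],"spin": 0},
    {"hand": 0,"dp": [0,0,-0.6],"spin": 0},
    {"hand": 0,"dp": [0,0,-0.768],"spin": 0},
    {"hand": 0,"dp": [0,-0.15,-0.768],"spin": 0},
    {"hand": 0,"dp": [0,-0.3,-0.768],"spin": 0},
    {"hand": 0,"dp": [0,-0.428,-0.768],"spin": 0},
    {"hand": 0,"dp": [0,-0.428,-0.768],"spin": 0},
    {"hand": 0,"dp": [0,-0.428,-0.768],"spin": 0}
  ]
}}

```text
time: 7.2
ee_pos: [0.5546, 0.2261, 0.1545]
eef_rot: [0.024, 1.0, 0.0, 0.0]
ft_force: [0.3, -0.2, 0.7]
width: 0.0008
grip_force: 0.0
```

```bash
python3 - <<'E'
from h import *
s=read_state();print(s['time'],jig(s['ee_pos']),s['ft_force'])
y0,z0=100,154
for th in np.arange(1.226,.1,-.1):
  al=th+.226; off=8-4*(1.226-th)/1.1
  y,z=80-125.2*np.cos(al)+off,64+125.2*np.sin(al)-34.5
  print(round(th,2),np.round([y,z],1),np.round([(y-y0)/250,-(z-z0)/250],3))
E
```

```text
7.2 [  0.5  99.9 154.5] [ 0.25252401 -0.21486189  0.71996173]
1.23 [ 73.2 153.8] [-0.107  0.001]
1.13 [ 60.5 151.7] [-0.158  0.009]
1.03 [ 48.  148.4] [-0.208  0.022]
0.93 [ 36.  143.9] [-0.256  0.04 ]
0.83 [ 24.5 138.2] [-0.302  0.063]
0.73 [ 13.6 131.5] [-0.346  0.09 ]
0.63 [  3.4 123.7] [-0.386  0.121]
0.53 [ -6. 115.] [-0.424  0.156]
0.43 [-14.4 105.5] [-0.458  0.194]
0.33 [-21.9  95.2] [-0.488  0.235]
0.23 [-28.3  84.2] [-0.513  0.279]
0.13 [-33.5  72.7] [-0.534  0.325]
```

Pushing the first part and checking force.

>>> {"op": "carry_out", "data": {
  "deltas": [
    {"hand": 0,"dp": [0,-0.06,0.001],"spin": 0},
    {"hand": 0,"dp": [0,-0.107,0.001],"spin": 0},
    {"hand": 0,"dp": [0,-0.133,0.005],"spin": 0},
    {"hand": 0,"dp": [0,-0.158,0.009],"spin": 0}
  ]
}}

```text
time: 7.6
ee_pos: [0.5525, 0.1867, 0.1519]
eef_rot: [0.024, 1.0, 0.0, 0.0]
ft_force: [0.0, 1.0, -0.1]
width: 0.0005
grip_force: 0.5
```

>>> {"op": "carry_out", "data": {
  "deltas": [
    {"hand": 0,"dp": [0,-0.025,0.006],"spin": 0},
    {"hand": 0,"dp": [0,-0.05,0.013],"spin": 0}
  ]
}}

```text
time: 7.8
ee_pos: [0.5519, 0.1744, 0.1486]
eef_rot: [0.023, 1.0, 0.0, 0.0]
ft_force: [-0.3, 1.6, 0.2]
width: 0.0004
grip_force: 0.5
```

```bash
python3 - <<'E'
from h import *
s=read_state();print(s['time'],jig(s['ee_pos']),s['ft_force'])
im=camera('side')
P=lambda q:O+ex*q[0]*.001+ey*q[1]*.001+np.array([0,0,q[2]*.001])
for th in(1.226,1.1,1.03):
  h=np.array([0,80,64.]);d=np.array([0,-np.cos(th),np.sin(th)]);n=np.array([0,np.sin(th),np.cos(th)])
  print(th,'end',proj('side',P(h+154*d)),'stud',proj('side',P(h+122*d+24*n)))
cv2.imwrite('pics/s3.png',cv2.resize(im[180:360,170:370],(660,594))[:,:,::-1])
E
```

```text
7.8 [  0.3  48.1 148.6] [-0.31385697  1.56723809  0.17571836]
1.226 end [[253.3881216  247.13464146]] stud [[232.54071037 278.02733869]]
1.1 end [[266.07860938 242.05043283]] stud [[243.45457641 271.3113368 ]]
1.03 end [[272.65038278 240.10790423]] stud [[249.31858767 268.22684809]]
```

View pics/s3.png

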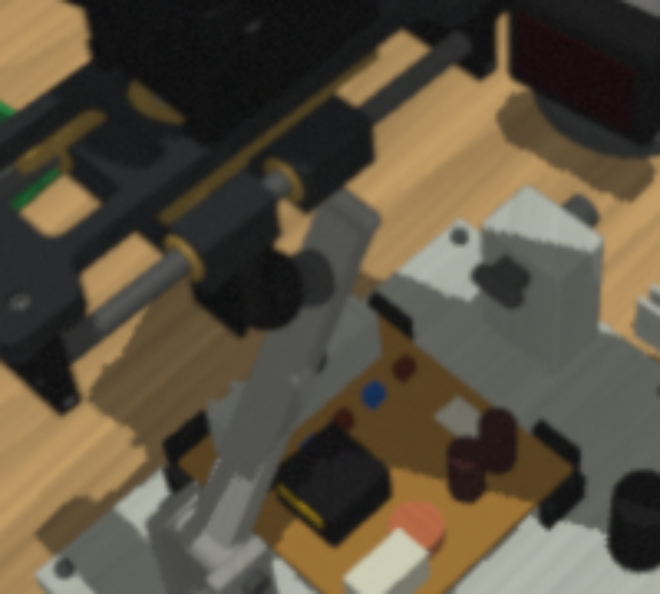

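The bar end is now at (345,195) in the crop, about 1.02 rad, and it follows the fingertip. Continuing.

>>> {"op": "carry_out", "data": {
  "deltas": [
    {"hand": 0,"dp": [0,-0.048,0.018],"spin": 0},
    {"hand": 0,"dp": [0,-0.094,0.041],"spin": 0},
    {"hand": 0,"dp": [0,-0.138,0.068],"spin": 0},
    {"hand": 0,"dp": [0,-0.178,0.099],"spin": 0},
    {"hand": 0,"dp": [0,-0.216,0.134],"spin": 0}
  ]
}}

```text
time: 8.35
ee_pos: [0.5493, 0.1195, 0.1144]
eef_rot: [0.024, 1.0, -0.0, -0.0]
ft_force: [1.2, -0.0, -0.1]
width: 0.0007
grip_force: 0.4
```

>>> {"op": "carry_out", "data": {
  "deltas": [
    {"hand": 0,"dp": [0,-0.017,0.019],"spin": 0},
    {"hand": 0,"dp": [0,-0.034,0.038],"spin": 0},
    {"hand": 0,"dp": [0,-0.049,0.058],"spin": 0},
    {"hand": 0,"dp": [0,-0.064,0.079],"spin": 0}
  ]
}}

```text
time: 8.75
ee_pos: [0.5487, 0.1048, 0.0951]
eef_rot: [0.023, 1.0, 0.0, 0.0]
ft_force: [0.1, 0.7, 1.4]
width: 0.0004
grip_force: 0.3
```

```bash
python3 - <<'E'
from h import *
s=read_state();print(s['time'],jig(s['ee_pos']),s['ft_force'])
E
```

```text
8.75 [  0.4 -21.6  95.1] [0.06632225 0.74317461 1.39591249]
```

>>> {"op": "carry_out", "data": {
  "deltas": [
    {"hand": 0,"dp": [0,-0.013,0.022],"spin": 0},
    {"hand": 0,"dp": [0,-0.026,0.044],"spin": 0},
    {"hand": 0,"dp": [0,-0.036,0.066],"spin": 0},
    {"hand": 0,"dp": [0,-0.044,0.08],"spin": 0}
  ]
}}

```text
time: 9.15
ee_pos: [0.548, 0.0935, 0.0749]
eef_rot: [0.024, 1.0, 0.0, -0.0]
ft_force: [-1.0, 3.4, 6.4]
width: 0.0006
grip_force: 3.8
```

>>> {"op": "carry_out", "data": {
  "deltas": [
    {"hand": 0,"dp": [0,-0.004,0.008],"spin": 0},
    {"hand": 0,"dp": [0,-0.008,0.014],"spin": 0}
  ]
}}

```text
time: 9.35
ee_pos: [0.5484, 0.0932, 0.0736]
eef_rot: [0.023, 1.0, 0.001, 0.0]
ft_force: [-6.1, 3.7, 15.6]
width: 0.0005
grip_force: 8.4
```

>>> {"op": "carry_out", "data": {
  "deltas": [
    {"hand": 0,"dp": [0,0,0.003],"spin": 0},
    {"hand": 0,"dp": [0,0,0.003],"spin": 0}
  ]
}}

```text
time: 9.55
ee_pos: [0.5482, 0.0928, 0.0723]
eef_rot: [0.023, 1.0, 0.001, 0.0]
ft_force: [-5.2, 1.8, 10.2]
width: 0.0002
grip_force: 5.4
```

>>> {"op": "carry_out", "data": {
  "deltas": [
    {"hand": 0,"dp": [0,0,0.002],"spin": 0},
    {"hand": 0,"dp": [0,0,0.002],"spin": 0}
  ]
}}

```text
time: 9.75
ee_pos: [0.5482, 0.0925, 0.0716]
eef_rot: [0.023, 1.0, 0.001, 0.0]
ft_force: [-3.8, 2.6, 8.6]
width: 0.0002
grip_force: 4.6
```

Moving down now, with the force falling. I'll continue in small steps.

>>> {"op": "carry_out", "data": {
  "deltas": [
    {"hand": 0,"dp": [0,0,0.004],"spin": 0},
    {"hand": 0,"dp": [0,0,0.006],"spin": 0}
  ]
}}

```text
time: 9.95
ee_pos: [0.548, 0.0919, 0.0697]
eef_rot: [0.024, 1.0, 0.0, 0.0]
ft_force: [-2.1, -0.7, 3.6]
width: 0.0003
grip_force: 2.2
```

>>> {"op": "carry_out", "data": {
  "deltas": [
    {"hand": 0,"dp": [0,0,0.004],"spin": 0},
    {"hand": 0,"dp": [0,0,0.006],"spin": 0}
  ]
}}

```text
time: 10.15
ee_pos: [0.548, 0.0916, 0.0675]
eef_rot: [0.024, 1.0, -0.0, 0.0]
ft_force: [-0.6, -0.1, -0.3]
width: 0.0004
grip_force: 0.0
```

>>> {"op": "carry_out", "data": {
  "deltas": [
    {"hand": 0,"dp": [0,0,0.004],"spin": 0},
    {"hand": 0,"dp": [0,0,0.006],"spin": 0}
  ]
}}

```text
time: 10.35
ee_pos: [0.5479, 0.0917, 0.0659]
eef_rot: [0.024, 1.0, -0.0, -0.0]
ft_force: [-1.1, 0.4, -0.6]
width: 0.0005
grip_force: 0.0
```

>>> {"op": "carry_out", "data": {
  "deltas": [
    {"hand": 0,"dp": [0,0,0.006],"spin": 0},
    {"hand": 0,"dp": [0,0,0.008],"spin": 0}
  ]
}}

```text
time: 10.55
ee_pos: [0.5479, 0.0917, 0.0639]
eef_rot: [0.024, 1.0, 0.0, -0.0]
ft_force: [0.1, -0.3, 0.3]
width: 0.0006
grip_force: 0.0
```

>>> {"op": "carry_out", "data": {
  "deltas": [
    {"hand": 0,"dp": [0,0,0.006],"spin": 0},
    {"hand": 0,"dp": [0,0,0.006],"spin": 0}
  ]
}}

```text
time: 10.75
ee_pos: [0.5481, 0.0917, 0.0631]
eef_rot: [0.024, 1.0, 0.0, 0.0]
ft_force: [-1.3, -0.7, 3.9]
width: 0.0005
grip_force: 1.9
```

>>> {"op": "carry_out", "data": {
  "deltas": [
    {"hand": 0,"dp": [0,0,0.005],"spin": 0},
    {"hand": 0,"dp": [0,0,0.005],"spin": 0}
  ]
}}

```text
time: 10.95
ee_pos: [0.5483, 0.0917, 0.0628]
eef_rot: [0.024, 1.0, 0.0, 0.0]
ft_force: [-4.9, -0.6, 13.6]
width: 0.0003
grip_force: 6.8
```

The force peaked near 16 N, fell to zero, then met a hard stop 11.5 mm below first nose contact, so the bar has snapped home. I'll lift, cross to above the scanner handle and check the bar there.

>>> {"op": "carry_out", "data": {
  "deltas": [
    {"hand": 0,"dp": [0,0,-0.1],"spin": 0},
    {"hand": 0,"dp": [0,0,-0.3],"spin": 0},
    {"hand": 40,"dp": [0,-0.15,-0.3],"spin": -0.043},
    {"hand": 87,"dp": [0,-0.35,-0.3],"spin": -0.043},
    {"hand": 87,"dp": [0,-0.55,-0.3],"spin": -0.043},
    {"hand": 87,"dp": [0,-0.75,-0.3],"spin": -0.043},
    {"hand": 87,"dp": [0,-0.9,-0.3],"spin": -0.043},
    {"hand": 87,"dp": [0,-0.978,-0.3],"spin": -0.043},
    {"hand": 87,"dp": [0,-0.978,-0.3],"spin": -0.043},
    {"hand": 87,"dp": [0,-0.978,-0.3],"spin": -0.043},
    {"hand": 87,"dp": [0,-0.978,-0.3],"spin": -0.043}
  ]
}}

```text
time: 12.05
ee_pos: [0.5367, -0.1509, 0.1363]
eef_rot: [-0.045, 0.999, 0.0, -0.0]
ft_force: [0.2, 0.6, -0.3]
width: 0.0641
grip_force: 0.0
```

```bash
python3 - <<'E'
from h import *
s=read_state();print(s['time'],s['ee_pos'],s['eef_rot'],s['width'],s['ft_force'])
im=camera('side')
P=lambda q:O+ex*q[0]*.001+ey*q[1]*.001+np.array([0,0,q[2]*.001])
f=lambda p:(p-[190,120])*2.5
out=cv2.resize(im[120:360,190:500],(775,600))
for q,c in (((10,80-154,70),(255,0,0)),((-10,80-154,70),(255,0,0)),((0,-42,97),(0,255,0))):
  p=f(proj('side',P(q)))[0].astype(int);print(q,p);cv2.circle(out,tuple(int(v) for v in p),3,c,-1)
cv2.imwrite('pics/s4.png',out[:,:,::-1])
E
```

```text
12.05 [ 0.53672504 -0.15090674  0.13626276] [-4.48458717e-02  9.98993864e-01  3.26565181e-04 -2.66870873e-05] 0.06414916971700006 [ 0.22754868  0.55744634 -0.33411427]
(10, -74, 70) [310 358]
(-10, -74, 70) [337 379]
(0, -42, 97) [280 374]
```

View pics/s4.png

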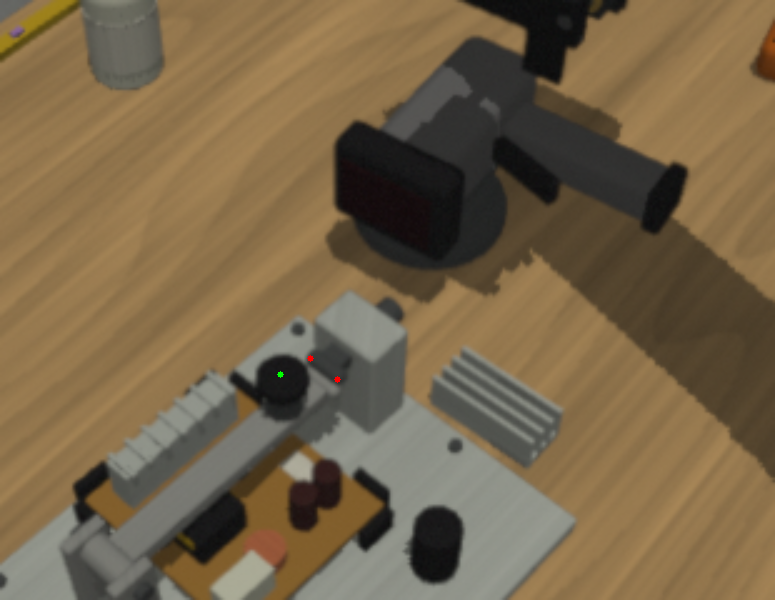

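The bar lies level with its end under the nose, and the stud top falls on the predicted dot at (280,374). The board and loose parts look undisturbed. Next I lower over the handle.

>>> {"op": "carry_out", "data": {
  "deltas": [
    {"hand": 87,"dp": [0,-0.006,0.05],"spin": 0},
    {"hand": 87,"dp": [0,-0.006,0.15],"spin": 0},
    {"hand": 87,"dp": [0,-0.006,0.22],"spin": 0},
    {"hand": 87,"dp": [0,-0.006,0.27],"spin": 0},
    {"hand": 87,"dp": [0,-0.006,0.31],"spin": 0}
  ]
}}

```text
time: 12.6
ee_pos: [0.5362, -0.1535, 0.0576]
eef_rot: [-0.044, 0.999, 0.0, -0.0]
ft_force: [-0.1, -0.2, 0.2]
width: 0.0872
grip_force: 0.0
```

>>> {"op": "carry_out", "data": {
  "deltas": [
    {"hand": 87,"dp": [0,0,0.04],"spin": 0},
    {"hand": 87,"dp": [0,0,0.08],"spin": 0},
    {"hand": 87,"dp": [0,0,0.12],"spin": 0},
    {"hand": 87,"dp": [0,0,0.129],"spin": 0},
    {"hand": 87,"dp": [0,0,0.129],"spin": 0}
  ]
}}

```text
time: 13.1
ee_pos: [0.5364, -0.154, 0.0263]
eef_rot: [-0.044, 0.999, 0.0, -0.0]
ft_force: [-0.4, -1.5, -0.5]
width: 0.087
grip_force: 0.0
```

>>> {"op": "carry_out", "data": {
  "deltas": [
    {"hand": 60,"dp": [0,0.006,0],"spin": 0},
    {"hand": 52,"dp": [0,0.006,0],"spin": 0},
    {"hand": 52,"dp": [0,0.006,0],"spin": 0},
    {"hand": 52,"dp": [0,0.006,0],"spin": 0},
    {"hand": 46,"dp": [0,0.006,0],"spin": 0},
    {"hand": 46,"dp": [0,0.006,0],"spin": 0},
    {"hand": 46,"dp": [0,0.006,0],"spin": 0}
  ],
  "force": 15
}}

```text
time: 13.8
ee_pos: [0.5354, -0.1507, 0.0262]
eef_rot: [-0.044, 0.999, 0.001, -0.001]
ft_force: [-4.8, 6.9, 1.5]
width: 0.0474
grip_force: 3.1
```

>>> {"op": "carry_out", "data": {
  "deltas": [
    {"hand": 42,"dp": [0,0,0],"spin": 0},
    {"hand": 38,"dp": [0,0,0],"spin": 0},
    {"hand": 36,"dp": [0,0,0],"spin": 0},
    {"hand": 36,"dp": [0,0,0],"spin": 0},
    {"hand": 36,"dp": [0,0,0],"spin": 0},
    {"hand": 36,"dp": [0,0,0],"spin": 0}
  ]
}}

```text
time: 14.4
ee_pos: [0.5353, -0.1523, 0.026]
eef_rot: [-0.044, 0.999, 0.0, -0.001]
ft_force: [-4.5, 2.0, -2.5]
width: 0.0399
grip_force: 15.0
```

>>> {"op": "carry_out", "data": {
  "deltas": [
    {"hand": 36,"dp": [0,0,0],"spin": 0},
    {"hand": 36,"dp": [0,0,0],"spin": 0},
    {"hand": 36,"dp": [0,0,0],"spin": 0},
    {"hand": 36,"dp": [0,0,0],"spin": 0}
  ],
  "force": 20
}}

```text
time: 14.8
ee_pos: [0.5353, -0.1524, 0.026]
eef_rot: [-0.044, 0.999, 0.0, -0.001]
ft_force: [-5.9, 1.5, -2.3]
width: 0.0396
grip_force: 20.0
```

>>> {"op": "carry_out", "data": {
  "deltas": [
    {"hand": 87,"dp": [0,0,0],"spin": 0},
    {"hand": 87,"dp": [0,0,0],"spin": 0},
    {"hand": 87,"dp": [0,0,0],"spin": 0},
    {"hand": 87,"dp": [0,0,0],"spin": 0},
    {"hand": 87,"dp": [0,0,0],"spin": 0},
    {"hand": 87,"dp": [0,0,0],"spin": 0},
    {"hand": 87,"dp": [0,0,0],"spin": 0},
    {"hand": 87,"dp": [0,0,0],"spin": 0},
    {"hand": 87,"dp": [0,0,-0.1],"spin": 0},
    {"hand": 87,"dp": [0,0,-0.3],"spin": 0},
    {"hand": 87,"dp": [0,0,-0.5],"spin": 0},
    {"hand": 87,"dp": [0,0,-0.5],"spin": 0}
  ]
}}

```text
time: 16.0
ee_pos: [0.54, -0.1538, 0.1587]
eef_rot: [-0.044, 0.999, -0.001, 0.005]
ft_force: [1.1, -0.6, -0.7]
width: 0.0872
grip_force: 0.0
```

```bash
python3 - <<'E'
from h import *
im=camera('side');b=cv2.resize(im[120:360,190:500],(775,600))[:,:,::-1].astype(int);a=cv2.imread('pics/s4.png').astype(int)
d=np.abs(a-b).max(2)
print('jig area changed px',(d[290:,:]>40).sum(),'trigger area',(d[130:210,490:560]>40).sum())
print(close_job())
E
```

```text
jig area changed px 919 trigger area 0
the job is handed in; nothing more can be done
None
```

The keeper bar is snapped home in its catch, pressed with about 16 N at the highest reading. The scanner trigger was then squeezed fully (40 mm across) and released, and the job is handed in. A last picture comparison showed the trigger area unchanged, but 919 pixels differed around the jig (not viewed; possibly the arm's shadow), so I haven't confirmed that the board and loose parts stayed put to the end.

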